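# Shut the toolbox and bring its opened combination padlock to the hasp

### The job

Shut the toolbox lid fully; then turn the dial of the padlock in the vise clockwise until its white end meets the red mark and the shackle clicks out, and pull the shackle all the way open. Lift the open padlock out of the vise and finish while still holding it still in the air, with its shackle straight above the hasp on the front of the shut toolbox, 10 to 20 cm higher than the staple and touching nothing but the gripper; leave all other tools where they are.

Things in the scene. Friction and masses are not known exactly. Their poses are not given: they have to be found in the camera images.
- toolbox: battered red steel toolbox, fixed to the bench, 190 mm (its x) x 320 mm (its y) x 110 mm high without lid, open at the top; origin under its centre, front (hasp side) faces its -x, towards the robot
- lid (a joint): opening angle of the toolbox lid in rad: 0 = fully shut, starts propped up at 0.75 to 1.1. The lid is a flat red plate 190 x 320 x 10 mm, mass 0.5 kg, hinged along the toolbox's far (+x) top rim; its stiff hinge holds it at any angle, and it takes about 1 to 4 N pressed square on its outer face near the free edge to close it
- lid_hinge (a point): point on the lid's hinge line (middle of the far rim, 110 mm above the bench, lid's underside); turns with the lid: its local -x runs from hinge to the lid's free front edge 190 mm away, local z is the outward normal of the lid (outer face at local z = 10 mm)
- lid_handle (a point): middle of the dark bar handle on the lid: bar parallel to the toolbox's y, 100 mm long, standing 35 mm off the lid's outer face, 30 mm from the free front edge
- hasp (a point): tip of the steel staple of the hasp, in the middle of the toolbox's front, 83 mm above the bench, 17 mm ahead of the front wall; axes as the toolbox
- vise: low grey vise fixed to the bench, block 88 (x) x 120 (y) x 30 mm high; on top two white nylon soft-jaw pads (10 mm high, at y = +-37 mm), two steel stops (9 mm high, at x = +-37 mm, below the shackle) and dark jaws outside the pads (14 mm high, 59 mm from the centre) make the padlock's pocket. Origin under its centre; the padlock's shackle points to its -x
- lock: loose combination padlock, about 0.29 kg, lying on its back in the vise pocket, dial up: brass body 64 (x) x 60 (y) x 26 mm thick, shackle out of its -x side. Origin: centre of the body's underside, under the dial's axis, 30 mm above the bench at the start; axes as the vise at the start. A red index mark on its face lies towards the shackle
- dial (a joint): dial angle in rad, grows clockwise seen from above; starts between -1.35 and -0.65. At 0 the white end of the grip bar points at the red mark and the shackle; within about 0.15 of 0 the notch comes round: the shackle springs out about 6 mm and the dial is caught there. Light to turn (about 0.05 N m); range -1.6 to 0.4
- dial_grip (a point): point on the dial's axis inside its grip bar, 44 mm above the lock's underside (74 mm above the bench at the start). The black bar is 40 mm long, 12 mm thick, its top 9 mm above this point, its foot 11 mm below on a disc 45 mm across. Turns with the dial: local x runs along the bar, the white end at local -x
- shackle (a joint): how far the shackle is out of the lock, in m: 0 = locked, about 0.006 after the click, 0.018 = fully open (stop). Held by the notched wheel of the dial until the click; after it, it takes about 2 to 4 N to pull and stays where it is left
- shackle_mid (a point): midway between the legs of the U-shackle (8 mm round steel), 62 mm from the dial axis when locked, 15 mm above the lock's underside (45 mm above the bench at the start); axes as the lock; slides to the lock's -x. Legs along x, 42 mm over both outsides, straight for 11 mm farther out; the U's outer end is 23 mm out. Open space below, beyond the vise's front face 18 mm behind this point
- indicator: chrome dial indicator with a white face, 56 mm disc, lying in the toolbox; leave alone
- mag_base: black magnetic base, 58 x 50 x 50 mm with a 20 mm stud on top, standing in the toolbox; leave alone
- tap_wrench: steel tap wrench, 200 mm long, lying on the bench to the right of the vise; leave alone
- pad_a: loose white nylon soft-jaw pad, 100 x 28 x 22 mm, on the far part of the bench; leave alone
- pad_b: second loose white nylon soft-jaw pad, same size, on the far part of the bench; leave alone
- oil: white oil bottle with red cap, 52 mm in diameter, 150 mm high, on the left of the toolbox; leave alone
- block: steel setup block with three holes, 75 x 50 x 25 mm, on the near left of the bench; leave alone
Not all that is in view belongs to the job. Leave any orange look-alike of the lock alone.

How it is judged (in metres and radians):
On the way, in this order (a step that is already met when the one before it is completed fails the run):
1. the lid is shut (value of joint lid below 0.04 rad), for 0.2 s.
2. the dial is at its notch and the shackle has clicked out (value of joint dial between -0.25 and 0.25 rad and value of joint shackle above 0.003 m), for 0.2 s.
3. the shackle is pulled open (value of joint shackle above 0.0145 m), for 0.1 s.
At the end, for the whole second after the job is handed in: lid shut (under 0.05 rad), shackle open (over 13.5 mm), padlock gripped and still (under 0.05 m/s), its shackle_mid within 60 mm horizontally of the hasp point and 80 to 220 mm above it, touching neither toolbox nor vise (value of joint lid below 0.05 rad and value of joint shackle above 0.0135 m and contact force between lock and the fingers above 1 N and horizontal distance between shackle_mid and hasp below 0.06 m and z of shackle_mid in the frame of hasp between 0.08 and 0.22 m and contact force between lock and toolbox below 0.1 N and contact force between lock and vise below 0.1 N and linear speed of lock below 0.05 m/s); the arm keeps its last pose, push and grip.
It fails at once if another tool was moved more than 20 mm (distance of any of indicator, mag_base, tap_wrench, pad_a, pad_b, oil, block from where it was at the start of the episode above 0.02 m).
It also fails if it takes over 72 s, if anything falls off the work surface, if the arm or the gripper's body presses on something with over 40 N, if the wrist force passes 120 N, or if a joint passes its speed limit or range.

### The arm

A 6-joint arm with a two-finger parallel gripper is mounted at the origin on the work surface. World frame = base frame: x ahead of the robot, y to its left, z up, the work surface at z = 0. Lengths are in mm, angles in rad, forces in N, time in s.
With the tool pointing down it reaches from about 275 to 750 mm from the base axis. Payload 10.2 kg.
Tool frame: the origin (TCP) lies at the very end of the fingers, on their centre line; the grasp point (between the pads) lies 19 mm behind it; z points along the fingers, y is the line along which they close (so a half turn about z gives the same grasp; the last joint's range is limited). The gripper opens to 85 mm and grips with 20 to 120 N. Pads are 22 mm wide; open, the fingers measure 114 mm over their backs; the gripper's body (76 mm by 85 mm) begins 54 mm behind the grasp point. The pads swing forward as they close: fully open they stand 13 mm farther back than shut.
Start: joints at [1.077, 0.313, 1.498, -0, 1.331, -0.223], TCP at [140.451, 505.87, 231.294] pointing down, gripper open.
Joint ranges: [-2.94, 2.94], [-0.97, 2.17], [0.19, 2.56], [-1.23, 4.37], [0.02, 3.11], [-2.88, 2.88]. Speed limits (rad/s): [2.39, 2.39, 3.01, 3.14, 3.14, 3.14].

### API

Orientations are given as a unit quaternion [w, x, y, z].
In Python, from rig import * gives the robot as it stands. The module is installed in compiled form; this text tells all that it offers.
- The arm moves only by the shell command python3 -m crank 'ROWS' [FORCE]. ROWS is JSON, a list that holds one entry, the list of rows, each a list of 7 numbers: the shift along the tool's x, y, z in units of 25 mm (1.0 is 25 mm), then the turn, a rotation vector about the tool's x, y, z in units of 8 degrees (1.0 is 8 degrees), then the finger opening in mm, from 0 to 85.4. A call has exactly 8 rows; each row shifts and turns the commanded pose from where the row before left it, along the tool's axes as they then stand; what a row does not reach is not made up. A row lasts 1/10 s, in which the tool goes at most 50 mm and 8.59 degrees, less where a joint would pass 70% of its speed; a pose out of reach is approached as far as the arm can. A call is refused whole if a number of a shift passes 1 or a number of a turn 1, either way. A call with a gripper value outside its range is refused whole. The fingers move at their own pace and stop on an object; FORCE is the grip in N (left out, the last holds). Time passes only in rows, so rows that do not move let the fingers close, or fill a call up. It gives the time, the measured TCP pose, the force, the opening and the grip force at its end, in the units of the state.
- sense(): the state, without advancing time (a new reading comes with each control period).
- capture(name): name is "side" or "top"; returns the picture (420x560x3 uint8, blue, green, red); there is no depth.
- camera_model(name): a dict with "fx", "fy", "cx", "cy" (pixels), "world_from_camera" (4x4, takes a point from camera to world coordinates). Camera axes: x right, y up, looking along -z (the intrinsics and any distortion apply to the point x, -y, -z); pixel columns grow to the right and rows downward; lengths in mm; the calibration is good to about 2 mm. A picture is of the moment at which its call begins. camera_model takes no time and is no camera call.
- finish_job(): hands the job in; it is judged then, once.
The state is a dict: "time_s": time; "joints": joint angles; "dq": joint speeds; "tau": joint torques, N m; "eef_pos": TCP position; "ee_rot": TCP orientation; "force": force on the tool from outside, world axes, zero at the start; "wrist_torque": the same for the moment, N m; "grip_width": opening from 0.0 (shut) to 1.0 (fully open); "grip_force": force on a finger pad.
Only numpy, scipy, OpenCV 4.12 (cv2) and the standard library are available. Lean on these libraries where they do the work, as an engineer would, in place of code of your own. Each camera call takes 0.05 s, during which the arm holds its last target. There are 200 camera calls.

## Working session

There is one attempt and no reset: what is moved stays moved. The work goes in short steps, Python scripts to look and compute and a shell command to move; the robot and the scene stay as the last step left them, time stands still between calls to the robot, and variables do not carry over. Pictures are saved under pics/ and viewed, at most 10 in all, crops included, and the job is handed in when it is done.

```bash
mkdir -p pics; python3 - <<'E'
from rig import *
import cv2
for n in("side","top"):
    cv2.imwrite(f"pics/{n}0.png",cv2.resize(capture(n),(800,600),interpolation=cv2.INTER_CUBIC))
    m=camera_model(n);print(n,{k:(v if not hasattr(v,'tolist') else v.tolist()) for k,v in m.items()})
s=sense();print(s)
E
```

```text
side {'fx': 405.9833924819934, 'fy': 405.9833924819934, 'cx': 279.3139674598864, 'cy': 213.75028800574125, 'world_from_camera': [[-0.9649870182125717, 0.15274668317790138, -0.21323345295558013, 234.14289344124646], [-0.26228373641354685, -0.5702935225120366, 0.778442380522645, 1130.2063180634782], [-0.002701165333498594, 0.8071144584003952, 0.5903888165835106, 943.2241920406474], [0.0, 0.0, 0.0, 1.0]]}
top {'fx': 401.0349164835129, 'fy': 401.0349164835129, 'cx': 270.4024717693115, 'cy': 212.36629042030629, 'world_from_camera': [[-0.00872043729298529, 0.9878883659255111, -0.15492104583445865, 352.30021504777346], [-0.9997761581123423, -0.011600124715908572, -0.017693806167689643, 33.737836821844844], [-0.01927660871480036, 0.15473207028796163, 0.9877683932890632, 1343.8749317620766], [0.0, 0.0, 0.0, 1.0]]}
{'time_s': 0.1, 'joints': array([ 1.07658859e+00,  3.13402331e-01,  1.49834375e+00, -2.11564835e-05,
        1.33100287e+00, -2.23414323e-01]), 'dq': array([ 8.51713346e-05, -2.43685158e-03,  8.63340218e-04,  2.87818870e-03,
        5.48110725e-04,  1.85793453e-03]), 'tau': array([ 2.37209650e-03, -4.12897003e+01, -2.60141999e+01, -1.81424957e-04,
        3.06604386e-03, -1.08574773e-05]), 'eef_pos': array([140.35016804, 505.65871319, 230.79459938]), 'ee_rot': array([-1.93403161e-04,  1.34980882e-01,  9.90848034e-01, -5.44935992e-04]), 'force': array([-0.10355198,  0.07689719,  0.68797415]), 'wrist_torque': array([-0.00268445, -0.0030661 , -0.04086166]), 'grip_force': 0.0, 'grip_width': 1.0016974063116746}
```

View pics/top0.png

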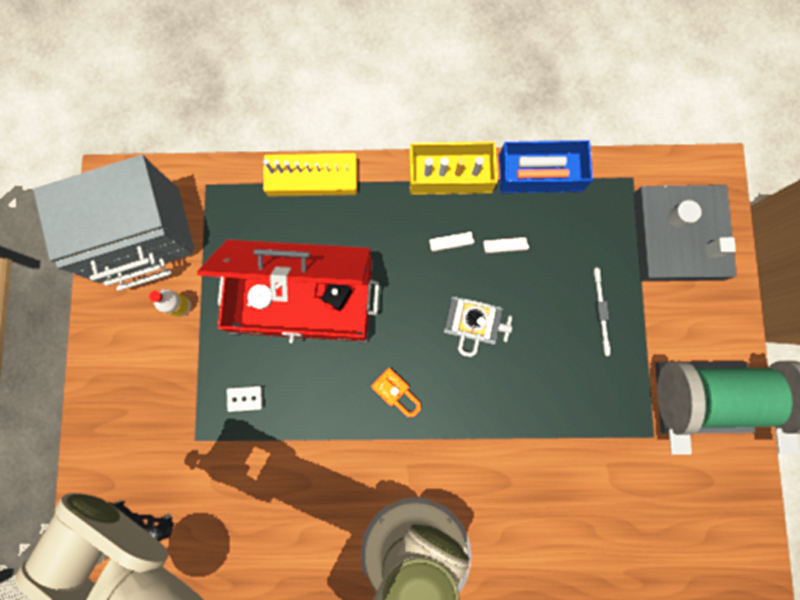

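View pics/side0.png

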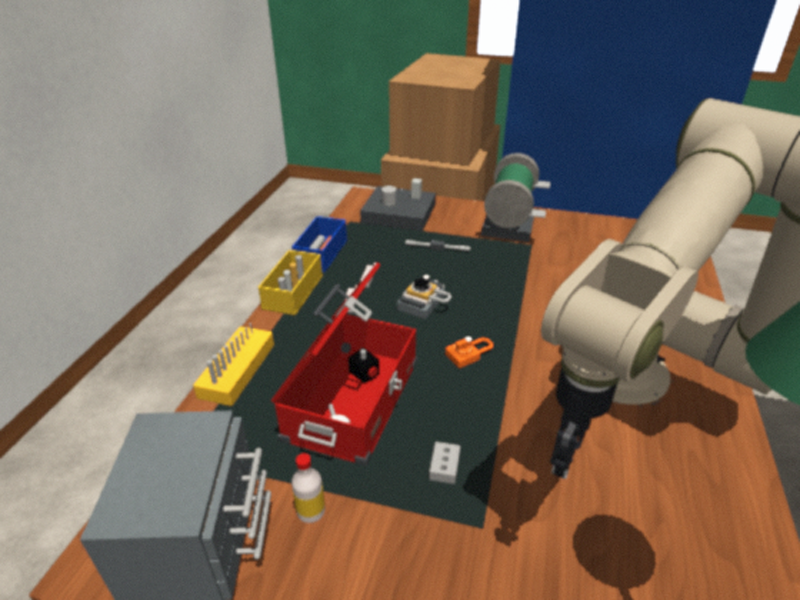

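The top view shows the open toolbox at about (290,290) with its lid leaning back to the far side. The vise and lock are at (473,322), and an orange decoy is at (397,392). In the side view the lock is at (422,290) and the toolbox at (345,390). I'll enlarge both next.

```bash
python3 - <<'E'
from rig import *
import cv2,numpy as np
t=capture("top");s=capture("side")
r=lambda im,x,y,w,h,k:cv2.resize(im[y:y+h,x:x+w],None,fx=k,fy=k,interpolation=cv2.INTER_CUBIC)
a=r(t,308,200,56,56,7)           # vise top 392x392
b=r(s,272,185,56,56,7)           # vise side
cv2.imwrite("pics/v.png",np.hstack([a,b]))
a=r(t,135,160,140,85,4)          # 560x340
b=r(s,190,180,110,150,4)
cv2.imwrite("pics/bt.png",a)
cv2.imwrite("pics/bs.png",b)
E
```

```text
(no output)
```

View pics/v.png

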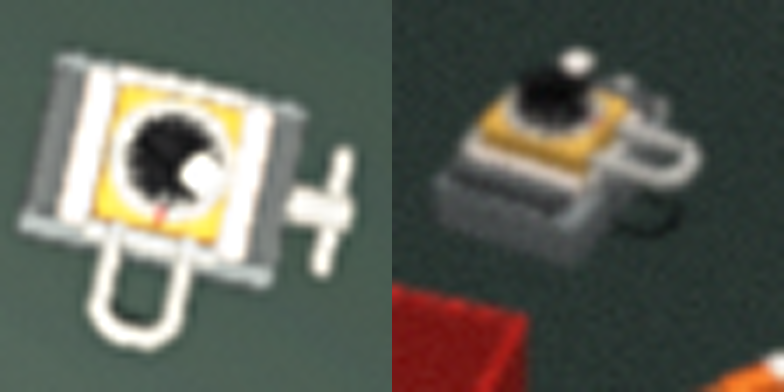

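View pics/bt.png

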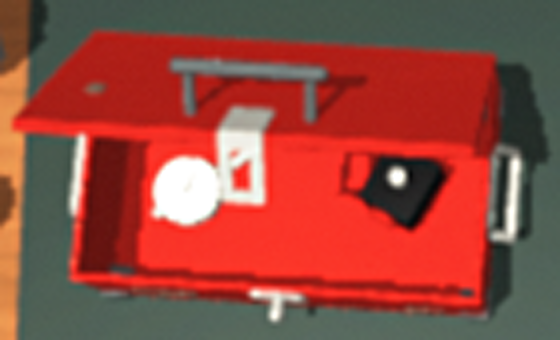

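The vise crop, top view (divide by 7, add (308,200)), shows the dial centre at about (168,160), the white bar end at (205,172), the red mark at (160,215) and the shackle end at (138,345). The box crop (divide by 4, add (135,160)) shows the lid's free edge from (15,124) to (497,148), the hinge edge from (95,34) to (497,56), the handle ends at (172,66) and (327,73), and the hasp tip at (275,317).

```bash
cat > h.py <<'E'
from rig import *
import numpy as np,cv2
from scipy.optimize import least_squares
from scipy.spatial.transform import Rotation as R
def proj(n,P):
    m=camera_model(n);T=np.linalg.inv(np.array(m["world_from_camera"]));P=np.atleast_2d(P)
    c=P@T[:3,:3].T+T[:3,3];return np.c_[m["cx"]+m["fx"]*c[:,0]/-c[:,2],m["cy"]-m["fy"]*c[:,1]/-c[:,2]]
def ray(n,uv,z):
    m=camera_model(n);T=np.array(m["world_from_camera"])
    d=T[:3,:3]@[(uv[0]-m["cx"])/m["fx"],-(uv[1]-m["cy"])/m["fy"],-1];return T[:3,3]+d*(z-T[2,3])/d[2]
def place(p,L):
    c,s=np.cos(p[2]),np.sin(p[2]);L=np.atleast_2d(L).astype(float)
    return np.c_[p[0]+c*L[:,0]-s*L[:,1],p[1]+s*L[:,0]+c*L[:,1],L[:,2]]
def lidp(th,L):   # lid local->box local
    L=np.atleast_2d(L).astype(float);c,s=np.cos(th),np.sin(th)
    return np.c_[95+c*L[:,0]+s*L[:,2],L[:,1],110-s*L[:,0]+c*L[:,2]]
E
python3 - <<'E'
from h import *
uv=np.array([[75,275],[488,298],[275,317],[95,34],[497,56],[15,124],[497,148],[172,66],[327,73]])/4+[135,160]
def model(p):
    b=place(p,[[-95,160,110],[-95,-160,110],[-112,0,83]])
    l=place(p,lidp(p[3],[[0,160,10],[0,-160,10],[-190,160,10],[-190,-160,10],[-160,50,45],[-160,-50,45]]))
    return proj("top",np.r_[b,l])
f=least_squares(lambda p:(model(p)-uv).ravel(),[560,200,0,.9],loss='soft_l1',x_scale=[10,10,.1,.1]);p=f.x
print("box",p,(f.fun.reshape(-1,2)).round(1).tolist())
print("hasp",place(p,[-112,0,83]),"handle",place(p,lidp(p[3],[-160,0,45])),"free",place(p,lidp(p[3],[[-190,160,10],[-190,-160,10]])))
k=lambda x,y:np.array([x,y])/7+[308,200]
for nm,q,z in [("dial",(170,158),64),("white",(205,172),83),("mark",(160,215),56),("shEnd",(138,345),45),("legL",(100,240),45),("legR",(185,260),45),("c1",(117,83),56),("c2",(243,110),56),("c3",(215,245),56),("c4",(95,215),56),
 ("v1",(65,60),30),("v2",(303,108),30),("v3",(268,283),30),("v4",(25,228),30)]:
    print(nm,ray("top",k(*q),z).round(1))
E
```

```text
box [ 5.79008784e+02  2.54368018e+02 -6.25995107e-02  9.68342162e-01] [[-0.2, 1.4], [-0.9, 0.9], [2.0, -0.2], [0.4, -0.7], [0.5, -1.4], [-0.1, -0.2], [-4.4, -0.5], [2.3, 0.4], [-0.5, 0.4]]
hasp [[467.228159   261.37458469  83.        ]] handle [[620.33869968 251.77740033 267.33156745]] free [[584.59971713 414.33157869 272.21666978]
 [564.58095428  94.95836576 272.21666978]]
dial [ 517.6 -141.6   64. ]
white [ 508.6 -154.6   83. ]
mark [ 492.2 -137.3   56. ]
shEnd [ 433.4 -126.7   45. ]
legL [ 482.1 -110.6   45. ]
legR [ 472.4 -149.6   45. ]
c1 [ 553.9 -119.4   56. ]
c2 [ 540.6 -177.1   56. ]
c3 [ 478.1 -162.    56. ]
c4 [ 492.6 -107.5   56. ]
v1 [569.3 -98.2  30. ]
v2 [ 545.  -209.6   30. ]
v3 [ 462.6 -190.    30. ]
v4 [489.6 -77.4  30. ]
```

View pics/bs.png

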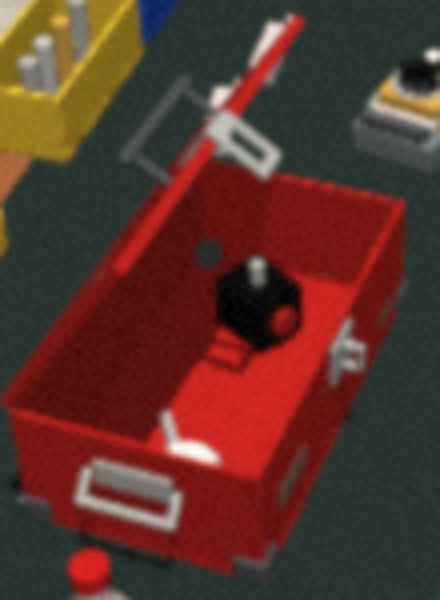

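The side crop shows the lid propped open, the front rim corners at about (265,480) and (405,205), and the hasp at about (350,355). I'll check the poses against this view.

```bash
python3 - <<'E'
from h import *
p=[579,254.4,-.0626,.968]
q=proj("side",place(p,[[-95,160,110],[-95,-160,110],[95,160,110],[-112,0,83]]));print(((q-[190,180])*4).round())
q=proj("side",place(p,lidp(p[3],[[-190,160,10],[-190,-160,0],[-160,50,45],[-160,-50,45]])));print(((q-[190,180])*4).round())
L=[517,-141.5,-.215]
q=proj("side",place(L,[[0,0,64],[-85,0,45],[-32,30,56],[-32,-30,56],[32,30,56]]));print(((q-[272,185])*7+[392,0]).round())
q=proj("top",place(L,[[0,0,64],[-85,0,45],[-32,30,56],[-32,-30,56],[32,30,56],[32,-30,56]]));print(((q-[308,200])*7).round())
E
```

```text
[[265. 471.]
 [406. 194.]
 [ 15. 406.]
 [364. 350.]]
[[123. 261.]
 [309.  16.]
 [132. 155.]
 [190.  78.]]
[[557.  95.]
 [697. 164.]
 [586. 150.]
 [632.  95.]
 [481. 119.]]
[[170. 159.]
 [131. 344.]
 [ 90. 216.]
 [219. 242.]
 [116.  81.]
 [244. 107.]]
```

```bash
python3 -m crank '[[[-1,0,-1,0,0,0,0],[-1,0,-1,0,0,0,0],[-1,0,-1,0,0,0,0],[-1,0,-1,0,0,0,0],[-1,-0.5,0,0,0,0,0],[-1,-0.5,0,0,0,0,0],[-1,-0.5,0,0,0,0,0],[-1,-0.5,0,0,0,0,0]]]' 30
python3 -m crank '[[[-1,-0.5,0,0,0,0,0],[-1,-0.5,0,0,0,0,0],[-1,-0.5,0,0,0,0,0],[-1,-0.5,0,0,0,0,0],[-1,-0.5,0,0,0,0,0],[-1,-0.5,0,0,0,0,0],[-1,-0.5,0,0,0,0,0],[-1,-0.5,0,0,0,0,0]]]'
```

```text
time_s: 1.0
eef_pos: [320.5, 403.3, 331.1]
ee_rot: [-0.0, 0.135, 0.991, -0.0]
force: [-0.2, -0.1, 0.3]
grip_width: 0.001
grip_force: 0.0
time_s: 1.8
eef_pos: [486.5, 253.5, 331.1]
ee_rot: [-0.0, 0.135, 0.991, -0.0]
force: [0.1, -0.3, 0.1]
grip_width: 0.004
grip_force: 0.0
```

```bash
python3 -m crank '[[[-1,-0.3,0,0,0,0,0],[-1,-0.3,0,0,0,0,0],[-1,-0.2,0,0,0,0,0],[-1,-0.2,0,0,0,0,0],[-1,-0.2,0,0,0,0,0],[-1,-0.2,0,0,0,0,0],[-0.8,0,0,0,0,0,0],[0,0,0,0,0,0,0]]]'
```

```text
time_s: 2.6
eef_pos: [641.7, 173.9, 329.5]
ee_rot: [-0.001, 0.136, 0.991, -0.0]
force: [-0.0, 0.2, -0.9]
grip_width: -0.0
grip_force: 0.0
```

```bash
python3 -m crank '[[[0,0,0.86,0,0,0,0],[0,0,0.86,0,0,0,0],[0,0,0.86,0,0,0,0],[0,0,0.86,0,0,0,0],[0.35,-0.07,0,0,0,0,0],[0.35,-0.07,0,0,0,0,0],[0.35,-0.07,0,0,0,0,0],[0.35,-0.07,0,0,0,0,0]]]'
python3 -m crank '[[[0.47,-0.1,0.36,0,0,0,0],[0.47,-0.1,0.36,0,0,0,0],[0.41,-0.09,0.44,0,0,0,0],[0.41,-0.09,0.44,0,0,0,0],[0.32,-0.07,0.5,0,0,0,0],[0.32,-0.07,0.5,0,0,0,0],[0.22,-0.05,0.56,0,0,0,0],[0.22,-0.05,0.56,0,0,0,0]]]'
```

```text
time_s: 3.4
eef_pos: [603.6, 178.2, 245.4]
ee_rot: [-0.0, 0.135, 0.991, 0.0]
force: [0.3, -0.4, -0.1]
grip_width: 0.003
grip_force: 0.0
time_s: 4.2
eef_pos: [531.4, 182.3, 152.4]
ee_rot: [0.001, 0.135, 0.991, 0.0]
force: [2.1, -0.7, 1.8]
grip_width: 0.007
grip_force: 0.8
```

Contact holds at about 2–3 N. Next I press down gently and slowly.

```bash
python3 -m crank '[[[0.1,-0.02,0.4,0,0,0,0],[0.1,-0.02,0.4,0,0,0,0],[0,0,0.25,0,0,0,0],[0,0,0.15,0,0,0,0],[0,0,0.1,0,0,0,0],[0,0,0.05,0,0,0,0],[0,0,0,0,0,0,0],[0,0,0,0,0,0,0]]]'
```

```text
time_s: 5.0
eef_pos: [526.9, 182.2, 120.4]
ee_rot: [0.0, 0.135, 0.991, -0.0]
force: [-8.7, -1.2, 17.6]
grip_width: -0.005
grip_force: 8.5
```

```bash
python3 -m crank '[[[0,0,-1,0,0,0,0],[0,0,-1,0,0,0,0],[0,0,-1,0,0,0,0],[-0.2,-0.6,0,0,0,0,0],[-0.24,-1,0,0,0,0,0],[-0.24,-1,0,0,0,0,0],[-0.24,-1,0,0,0,0,0],[-0.24,-1,0,0,0,0,0]]]'
python3 -m crank '[[[-0.24,-1,0,0,0,0,0],[-0.24,-1,0,0,0,0,0],[-0.24,-1,0,0,0,0,0],[-0.24,-1,0,0,0,0,0],[-0.24,-1,0,0,0,0,0],[-0.24,-1,0,0,0,0,0],[-0.24,-1,0,0,0,0,0],[-0.26,-1,0,0,0,0,0]]]'
python3 -m crank '[[[0,0,0,0,0,0.97,50],[0,0,0,0,0,0.97,50],[0,0,0,0,0,0.97,50],[0,0,0,0,0,0.97,50],[0,0,0,0,0,0.97,50],[0,0,0,0,0,0.97,50],[0,0,0,0,0,0.97,50],[0,0,0,0,0,0.97,50]]]' 25
python3 -m crank '[[[0,0,0,0,0,0.97,50],[0,0,0,0,0,0.97,50],[0,0,0,0,0,0.97,50],[0,0,0,0,0,0.97,50],[0,0,0,0,0,0.97,50],[0,0,0,0,0,1,50],[0,0,0,0,0,0,50],[0,0,0,0,0,0,50]]]'
python3 - <<'E'
from h import *
s=sense();q=s["ee_rot"];M=R.from_quat([*q[1:],q[0]]).as_matrix();print(M.round(3),s["joints"].round(3),s["eef_pos"])
d=M.T@(np.array([517,-141.5,s["eef_pos"][2]])-s["eef_pos"]);print(d/25)
t=capture("top");si=capture("side")
r=lambda im,x,y,w,h,k:cv2.resize(im[y:y+h,x:x+w],None,fx=k,fy=k,interpolation=cv2.INTER_CUBIC)
cv2.imwrite("pics/c2.png",np.hstack([r(t,135,150,130,130,3),r(si,190,160,130,130,3)]))
E
```

```text
time_s: 5.8
eef_pos: [523.8, 62.0, 192.8]
ee_rot: [-0.0, 0.135, 0.991, -0.0]
force: [1.6, 0.6, 0.3]
grip_width: -0.001
grip_force: 0.0
time_s: 6.6
eef_pos: [516.8, -143.7, 192.8]
ee_rot: [-0.0, 0.135, 0.991, 0.0]
force: [0.7, -0.2, 0.5]
grip_width: -0.001
grip_force: 0.0
time_s: 7.4
eef_pos: [517.0, -142.6, 192.8]
ee_rot: [-0.0, 0.629, 0.777, -0.0]
force: [0.4, 0.0, 1.1]
grip_width: 0.583
grip_force: 0.0
time_s: 8.2
eef_pos: [517.1, -142.4, 193.1]
ee_rot: [-0.0, 0.884, 0.468, -0.0]
force: [-0.4, 0.5, 0.4]
grip_width: 0.585
grip_force: 0.0
[[ 0.562  0.827 -0.001]
 [ 0.827 -0.562  0.   ]
 [-0.    -0.001 -1.   ]] [-0.487  0.37   1.521 -0.     1.251  0.11 ] [ 517.11690552 -142.38686779  193.08376443]
[ 2.67118949e-02 -2.38074946e-02  9.08780707e-06]
```

View pics/c2.png

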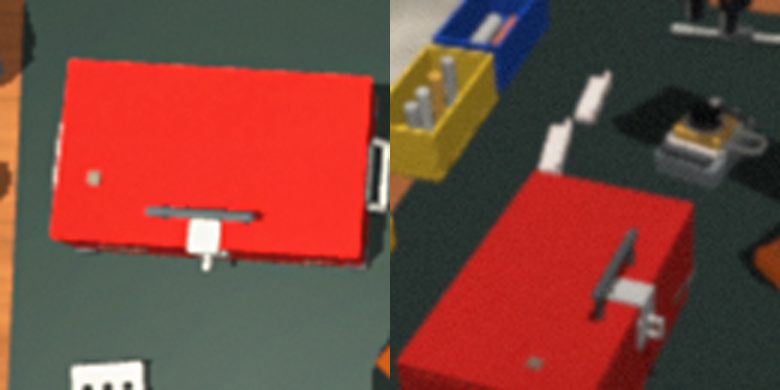

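The lid is shut flush and the hasp tip is at top-crop (207,265). Next I descend onto the dial bar and grip it.

```bash
python3 -m crank '[[[0,0,1,0,0,0,50],[0,0,1,0,0,0,50],[0,0,1,0,0,0,50],[0,0,1,0,0,0,50],[0,0,0.6,0,0,0,50],[0,0,0.4,0,0,0,50],[0,0,0,0,0,0,50],[0,0,0,0,0,0,50]]]'
python3 -m crank '[[[0,0,0,0,0,0,0],[0,0,0,0,0,0,0],[0,0,0,0,0,0,0],[0,0,0,0,0,0,0],[0,0,0,0,0,0,0],[0,0,0,0,0,0,0],[0,0,0,0,0,0,0],[0,0,0,0,0,0,0]]]' 25
python3 -c "
from h import *
s=sense();print(s['wrist_torque'],s['joints'].round(3),ray('top',np.array([207,265])/3+[135,150],83))"
```

```text
time_s: 9.1
eef_pos: [517.7, -142.3, 69.1]
ee_rot: [0.0, 0.884, 0.467, 0.0]
force: [-0.3, 0.8, 0.6]
grip_width: 0.584
grip_force: 0.0
time_s: 9.9
eef_pos: [517.9, -142.3, 69.2]
ee_rot: [0.001, 0.885, 0.466, 0.001]
force: [2.5, -0.8, 5.5]
grip_width: 0.134
grip_force: 30.4
[-0.0273702  -0.29837014  0.00180987] [-0.486  0.521  1.652  0.     0.966  0.114] [469.43699358 266.98126713  83.        ]
```

```bash
python3 -m crank '[[[0,0,0,0,0,0.9,0],[0,0,0,0,0,0.9,0],[0,0,0,0,0,0.9,0],[0,0,0,0,0,0.9,0],[0,0,0,0,0,0.9,0],[0,0,0,0,0,0.9,0],[0,0,0,0,0,0.9,0],[0,0,0,0,0,0.6,0]]]'
python3 -c "
from h import *
s=sense();print(s['wrist_torque'],s['joints'].round(3))"
python3 -m crank '[[[0,0,0,0,0,0.5,0],[0,0,0,0,0,0.5,0],[0,0,0,0,0,0.4,0],[0,0,0,0,0,0.2,0],[0,0,0,0,0,0,0],[0,0,0,0,0,0,0],[0,0,0,0,0,0,0],[0,0,0,0,0,0,0]]]'
python3 - <<'E'
from h import *
s=sense();q=s["ee_rot"];M=R.from_quat([*q[1:],q[0]]).as_matrix();print(s['wrist_torque'],s['joints'].round(3),np.arctan2(M[1,1],M[0,1]))
r=lambda im,x,y,w,h,k:cv2.resize(im[y:y+h,x:x+w],None,fx=k,fy=k,interpolation=cv2.INTER_CUBIC)
cv2.imwrite("pics/c3.png",np.hstack([r(capture("top"),308,200,56,56,7),r(capture("side"),272,185,56,56,7)]))
E
```

```text
time_s: 10.7
eef_pos: [517.3, -141.0, 69.2]
ee_rot: [-0.001, 1.0, 0.001, -0.0]
force: [-0.8, 6.9, 10.3]
grip_width: 0.13
grip_force: 31.0
[1.18293425 0.14067107 0.14278022] [-0.485  0.521  1.653  0.002  0.969  1.082]
time_s: 11.5
eef_pos: [517.5, -141.1, 69.2]
ee_rot: [-0.001, 0.994, -0.108, 0.0]
force: [-0.2, 5.9, 9.5]
grip_width: 0.136
grip_force: 30.9
[ 1.08418283 -0.00278447 -0.02042176] [-0.485  0.521  1.653  0.002  0.968  1.301] -1.7871090905176896
```

View pics/c3.png

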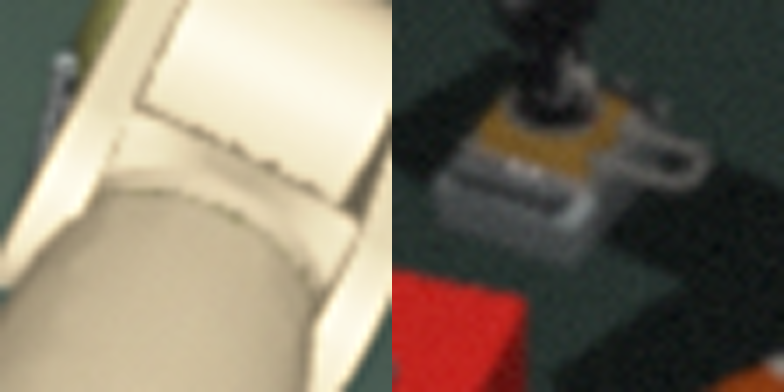

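The side view shows the shackle end shifted outward to about (712,160) from (700,160), roughly 6 mm, so it has clicked. Next I release the bar and go over the shackle.

```bash
python3 -m crank '[[[0,0,0,0,0,0,70],[0,0,0,0,0,0,70],[0,0,0,0,0,0,70],[0,0,-0.8,0,0,0,70],[0,0,-0.8,0,0,0,70],[-1,0,0,0,0,0,70],[-1,0,0,0,0,0,70],[-1,0,0,0,0,0,70]]]'
python3 -m crank '[[[0,0,0,0,0,0,70],[0,0,0.8,0,0,0,70],[0,0,0.8,0,0,0,70],[0,0,0.8,0,0,0,70],[0,0,0.4,0,0,0,70],[0,0,0.4,0,0,0,70],[0,0,0,0,0,0,70],[0,0,0,0,0,0,70]]]'
```

```text
time_s: 12.4
eef_pos: [443.0, -125.7, 108.4]
ee_rot: [-0.0, 0.994, -0.108, -0.0]
force: [0.1, -0.5, -0.2]
grip_width: 0.821
grip_force: 0.0
time_s: 13.2
eef_pos: [444.5, -126.1, 28.9]
ee_rot: [0.0, 0.994, -0.108, 0.0]
force: [1.2, -0.2, 1.1]
grip_width: 0.823
grip_force: 0.0
```

```bash
python3 -m crank '[[[0,0,0,0,0,0,0],[0,0,0,0,0,0,0],[0,0,0,0,0,0,0],[0,0,0,0,0,0,0],[0,0,0,0,0,0,0],[0,0,0,0,0,0,0],[0,0,0,0,0,0,0],[0,0,0,0,0,0,0]]]' 50
```

```text
time_s: 14.0
eef_pos: [444.0, -125.3, 29.0]
ee_rot: [-0.0, 0.994, -0.108, -0.0]
force: [-0.8, 4.2, 4.1]
grip_width: 0.466
grip_force: 49.9
```

```bash
python3 -m crank '[[[-0.08,0,0,0,0,0,0],[-0.08,0,0,0,0,0,0],[-0.08,0,0,0,0,0,0],[-0.08,0,0,0,0,0,0],[-0.08,0,0,0,0,0,0],[-0.08,0,0,0,0,0,0],[-0.06,0,0,0,0,0,0],[0,0,0,0,0,0,0]]]'
```

```text
time_s: 14.8
eef_pos: [432.2, -123.0, 29.3]
ee_rot: [0.0, 0.994, -0.108, 0.002]
force: [6.1, 4.5, 0.1]
grip_width: 0.462
grip_force: 50.4
```

```bash
python3 -m crank '[[[-0.06,0,0,0,0,0,0],[-0.06,0,0,0,0,0,0],[-0.04,0,0,0,0,0,0],[0,0,0,0,0,0,0],[0,0,0,0,0,0,0],[0,0,0,0,0,0,0],[0,0,0,0,0,0,0],[0,0,0,0,0,0,0]]]'
```

```text
time_s: 15.6
eef_pos: [431.3, -123.0, 30.1]
ee_rot: [0.001, 0.994, -0.108, 0.006]
force: [21.3, 6.8, -5.0]
grip_width: 0.465
grip_force: 51.0
```

```bash
python3 -m crank '[[[0.1,0,0,0,0,0,0],[0,0,0,0,0,0,76],[0,0,0,0,0,0,76],[0,0,0,0,0,0,76],[0,0,-1,0,0,0,76],[0,0,-1,0,0,0,76],[1,0,0,0,0,0,76],[1,0,0,0,0,0,76]]]'
python3 -m crank '[[[1,0,0,0,0,0,76],[0.4,0,0,0,0,0,76],[0,0,0.5,0,0,0,76],[0,0,0.5,0,0,0,76],[0,0,0.2,0,0,0,76],[0,0,0.1,0,0,0,76],[0,0,0.1,0,0,0,76],[0,0,0,0,0,0,76]]]'
python3 - <<'E'
from h import *
s=sense();q=s["ee_rot"];M=R.from_quat([*q[1:],q[0]]).as_matrix();print((M.T@(np.array([516.5,-141.2,42])-s["eef_pos"]))/25)
r=lambda im,x,y,w,h,k:cv2.resize(im[y:y+h,x:x+w],None,fx=k,fy=k,interpolation=cv2.INTER_CUBIC)
cv2.imwrite("pics/c4.png",r(capture("side"),262,165,76,76,8)[:600])
E
```

```text
time_s: 16.4
eef_pos: [479.0, -133.9, 79.5]
ee_rot: [0.0, 0.994, -0.108, 0.001]
force: [-0.4, 0.1, 0.2]
grip_width: 0.896
grip_force: 0.0
time_s: 17.2
eef_pos: [512.3, -141.0, 43.5]
ee_rot: [-0.0, 0.994, -0.108, -0.0]
force: [-0.5, 0.1, -0.3]
grip_width: 0.893
grip_force: 0.0
[ 0.16443229 -0.02786836  0.05987569]
```

View pics/c4.png

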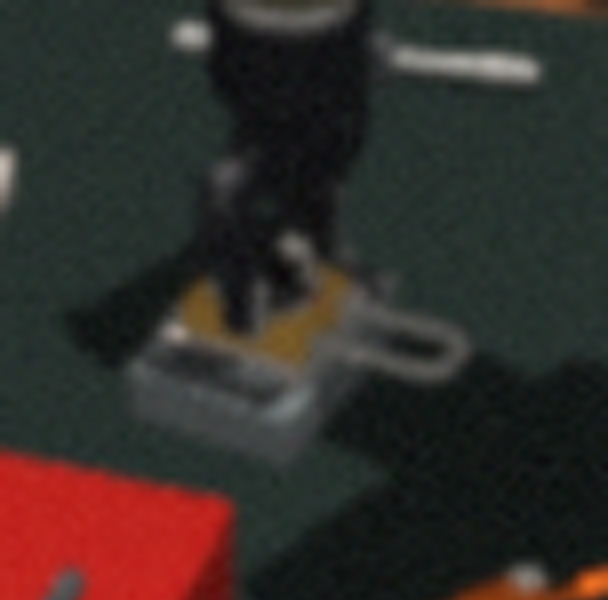

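The shackle is clearly farther out, with its end at (465,350), and the fingers straddle the body. Next I narrow the opening and feel downwards.

```bash
python3 -m crank '[[[0.1,0,0,0,0,0,67],[0,0,0,0,0,0,67],[0,0,0,0,0,0,67],[0,0,0.06,0,0,0,67],[0,0,0.06,0,0,0,67],[0,0,0.06,0,0,0,67],[0,0,0,0,0,0,67],[0,0,0,0,0,0,67]]]'
```

```text
time_s: 18.05
eef_pos: [514.9, -141.5, 39.0]
ee_rot: [0.0, 0.994, -0.108, -0.0]
force: [-0.4, 0.9, -0.1]
grip_width: 0.784
grip_force: 0.0
```

```bash
python3 -m crank '[[[0,0,0.06,0,0,0,67],[0,0,0.06,0,0,0,67],[0,0,0.06,0,0,0,67],[0,0,0,0,0,0,67],[0,0,0,0,0,0,67],[0,0,0,0,0,0,67],[0,0,0,0,0,0,67],[0,0,0,0,0,0,67]]]'
```

```text
time_s: 18.85
eef_pos: [515.0, -141.5, 34.6]
ee_rot: [0.0, 0.994, -0.108, 0.0]
force: [-1.0, 0.1, 0.6]
grip_width: 0.783
grip_force: 0.0
```

```bash
python3 -m crank '[[[0,0,0,0,0,0,50],[0,0,0,0,0,0,50],[0,0,0,0,0,0,50],[0,0,0,0,0,0,50],[0,0,0,0,0,0,50],[0,0,-0.1,0,0,0,50],[0,0,-0.2,0,0,0,50],[0,0,-0.3,0,0,0,50]]]' 70
python3 -m crank '[[[0,0,-0.3,0,0,0,50],[0,0,-0.3,0,0,0,50],[0,0,-0.4,0,0,0,50],[0,0,-0.4,0,0,0,50],[0,0,-0.4,0,0,0,50],[0,0,-0.4,0,0,0,50],[0,0,0,0,0,0,50],[0,0,0,0,0,0,50]]]'
python3 - <<'E'
from h import *
r=lambda im,x,y,w,h,k:cv2.resize(im[y:y+h,x:x+w],None,fx=k,fy=k,interpolation=cv2.INTER_CUBIC)
cv2.imwrite("pics/c5.png",r(capture("side"),262,155,76,76,7))
E
```

```text
time_s: 19.65
eef_pos: [514.4, -140.5, 48.7]
ee_rot: [-0.001, 0.994, -0.108, -0.001]
force: [-0.7, 0.1, -3.1]
grip_width: 0.683
grip_force: 76.8
time_s: 20.45
eef_pos: [514.9, -141.5, 104.6]
ee_rot: [-0.0, 0.994, -0.108, 0.0]
force: [-0.4, 0.1, -3.1]
grip_width: 0.682
grip_force: 76.9
```

View pics/c5.png

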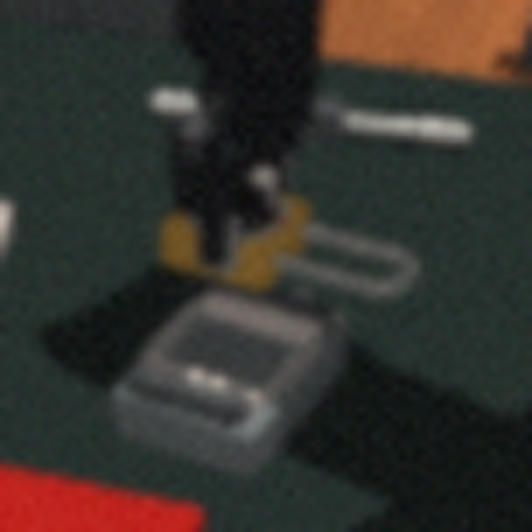

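The padlock is clear of the vise and held level, with the open shackle at (415,265). Next I raise it and carry it to the hasp.

```bash
python3 -m crank '[[[0,0,-0.5,0,0,0,50],[0,0,-0.8,0,0,0,50],[0,0,-0.8,0,0,0,50],[0,0,-0.8,0,0,0,50],[0,0,-0.8,0,0,0,50],[0,0,-0.7,0,0,0,50],[0,0,-0.35,0,0,0,50],[0,-0.3,0,0,0,0,50]]]'
python3 -m crank '[[[-0.11,-0.6,0,0,0,0,50],[-0.12,-0.8,0,0,0,0,50],[-0.12,-0.8,0,0,0,0,50],[-0.12,-0.8,0,0,0,0,50],[-0.12,-0.8,0,0,0,0,50],[-0.12,-0.8,0,0,0,0,50],[-0.12,-0.8,0,0,0,0,50],[-0.12,-0.8,0,0,0,0,50]]]'
python3 -m crank '[[[-0.12,-0.8,0,0,0,0,50],[-0.12,-0.8,0,0,0,0,50],[-0.12,-0.8,0,0,0,0,50],[-0.12,-0.8,0,0,0,0,50],[-0.12,-0.8,0,0,0,0,50],[-0.12,-0.8,0,0,0,0,50],[-0.12,-0.8,0,0,0,0,50],[-0.12,-0.8,0,0,0,0,50]]]'
python3 -m crank '[[[-0.12,-0.8,0,0,0,0,50],[-0.12,-0.8,0,0,0,0,50],[-0.12,-0.5,0,0,0,0,50],[0,-0.3,0,0,0,0,50],[0,0,0,0,0,0,50],[0,0,0,0,0,0,50],[0,0,0,0,0,0,50],[0,0,0,0,0,0,50]]]'
python3 - <<'E'
from h import *
r=lambda im,x,y,w,h,k:cv2.resize(im[y:y+h,x:x+w],None,fx=k,fy=k,interpolation=cv2.INTER_CUBIC)
cv2.imwrite("pics/c6.png",np.hstack([r(capture("top"),145,150,130,130,3),r(capture("side"),210,120,130,130,3)]))
E
```

```text
time_s: 21.3
eef_pos: [516.8, -134.6, 224.4]
ee_rot: [0.0, 0.994, -0.108, 0.001]
force: [-0.3, -0.4, -2.7]
grip_width: 0.684
grip_force: 76.9
time_s: 22.1
eef_pos: [525.9, 24.4, 222.2]
ee_rot: [-0.0, 0.994, -0.108, -0.001]
force: [-0.6, 0.4, -3.3]
grip_width: 0.684
grip_force: 76.9
time_s: 22.9
eef_pos: [536.4, 185.7, 222.1]
ee_rot: [0.0, 0.994, -0.108, -0.001]
force: [-0.0, 0.1, -3.1]
grip_width: 0.682
grip_force: 76.9
time_s: 23.7
eef_pos: [541.7, 243.6, 223.4]
ee_rot: [0.0, 0.994, -0.108, 0.0]
force: [-0.1, 0.5, -2.7]
grip_width: 0.678
grip_force: 76.8
```

View pics/c6.png

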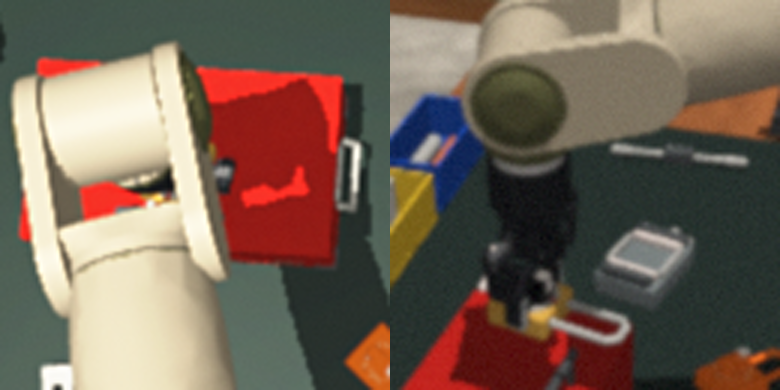

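The lock hangs level in the gripper above the shut lid, with its shackle end at side-crop (628,325). I'll check that against the expected position and hand in if it agrees.

```bash
python3 - <<'E'
from h import *
e=proj("side",[541.7-.977*101,243.6+.213*101,233])[0];o=np.array([289.3,228.3]);print(e,o)
if np.hypot(*(e-o))<8: print(finish_job())
E
```

```text
[289.04228117 230.87436044] [289.3 228.3]
the job is handed in; nothing more can be done
None
```

I handed the job in at about 24 s, with the toolbox lid shut, the dial turned to its notch and the shackle pulled to its stop. The open padlock is held still about 15 cm above the hasp; the last picture put the shackle within 3 pixels of where I expected it, though no score came back.

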